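# Slide the dish tray home and drop the carrier's gate latch

## Task

Get the dish carrier ready to be carried away: push the tray of blue dishes fully home against the back of the carrier, then swing the gate shut, lifting the latch bar over the striker and letting it drop all the way into the catch. Keep the dishes flat and stacked on the tray, and do not disturb the other things on the table.

Things in the scene. Friction and masses are not known exactly. Their poses are not given: they have to be found in the camera images.
- carrier: Steel Petri dish carrier, fixed, open at the top: 216 mm long (x), 142 wide (y), 88 high. Origin: centre of its underside on the table; z up. Its mouth is at its -x end (plane x = -110), 130 mm wide between 88 mm high posts; 50 mm high side sheets guide the tray. Inner floor 8 mm up; back's inner face at x = +100. Gate hinged at the mouth's +y corner, catch at its -y corner.
- tray: Aluminium tray, loose on the carrier's floor, sticking 45 to 85 mm out of the mouth: 192 mm long (x, along the carrier's x), 124 wide, 0.3 kg plus 0.14 kg of dishes. Origin: centre of its underside, 8 mm above the table; fully home it is at about x = +4 mm in the carrier's frame. Side walls 16 mm high; front wall at its -x end 4 mm thick, 118 wide, 36 high. Slides with a push of 2 to 5 N.
- tray_front (a point): Middle of the outer face of the tray's front wall, the place to push: 96 mm to -x of the tray's origin, 26 mm above the table. Axes as the tray.
- gate (a joint): Angle of the gate, rad: 0 = shut against the mouth (hard stop), grows as it swings out, 1.55 to 1.75 at the start, at most 2.0. It stays where it is left (0.06 N m hinge friction, no spring). The gate is a clear panel in a steel frame, 6 mm thick, from 4 to 142 mm from its hinge axis and from 12 to 90 mm above the table.
- gate_hinge (a point): On the gate's vertical hinge axis, at table height; at x = -116, y = +74 mm in the carrier's frame. Its frame turns with the gate: the panel runs along its -y, the panel's outer face is at x = -3 mm and looks along -x; z up. With the gate shut its axes are the carrier's; opening turns it clockwise seen from above.
- latch (a joint): Angle of the latch bar on the gate, rad: 0 = level, its rest; grows as the catch end rises, at most 0.5. Falls back by its own weight when let go. Dark bar, red 16 mm ball on its catch end, red thumb pad on the other: pressing the pad down lifts the catch end. Above about 0.26 the bar passes over the striker; lower, it hits the striker's outer side and the gate cannot shut.
- latch_pivot (a point): Pivot of the latch bar: at x = -11, y = -119 mm in gate_hinge's frame, 60 mm above the table, axis square to the gate's face (x). The bar is 8 mm thick (4 to 12 mm out from the panel's outer face) and 14 high, and reaches 68 mm from the pivot towards the catch, the ball 82 mm. Axes as gate_hinge when level; they tilt with the bar.
- latch_pad (a point): Centre of the red thumb pad's top face, 67 mm above the table when level, 43 mm from the pivot towards the hinge, 20 mm out from the panel's outer face. Pad 18 mm wide along the gate, 4 thick, 4 to 36 mm out from that face. Pressed 12 mm down (under 1 N) it lifts the bar about 0.35 rad. The panel's face above the pad is bare, so closed fingers standing on the pad can push the gate too.
- catch (a point): Middle of the top of the striker, the outer lip of the yellow U-shaped catch on the carrier's latch post, at x = -137.5, y = -96 mm in the carrier's frame. Lip 5 mm thick (x), 16 wide (y); its top is 63 mm above the table, 10 mm above the level bar's underside. With the gate shut the bar lies inside the lip with 4 mm of play.
- dish_front_low: Covered Petri dish with blue medium, 90 mm across, 16 mm high, 35 g, loose on the tray, lower one of the stack near the tray's front wall. Origin: centre of its underside.
- dish_front_top: The same kind of dish, standing on dish_front_low.
- dish_rear_low: The same kind of dish, lower one of the stack near the tray's back.
- dish_rear_top: The same kind of dish, standing on dish_rear_low.
- spare_dish_a: A bystander: blue dish on the table, 90 mm across, 16 mm high, in front of the carrier, towards its catch side. Origin: centre of its underside.
- spare_dish_b: A bystander: another blue dish on the table, on the hinge side of the carrier.
- bottle_a: A bystander: media bottle with foil cap, 68 mm across, 137 mm high. Origin: centre of its underside.
- bottle_b: A bystander: media bottle like bottle_a.
- bottle_c: A bystander: media bottle like bottle_a.
- paper_roll: A bystander: upright roll of paper towel, 100 mm across, 120 mm high. Origin: centre of its underside.
- steel_can: A bystander: open steel can, 76 mm across, 100 mm high. Origin: centre of its underside.

How it is judged:
By the outcome, as a careful person would: the job done as asked, in the order asked, and still so for the second after the job is handed in, with the robot touching nothing.
It also fails if it takes over 51 s, if anything falls off the work surface, if the arm or the gripper's body presses on something with over 40 N, if the wrist force passes 120 N, or if a joint passes its speed limit or range.

## Robot

A 6-joint arm with a two-finger parallel gripper is mounted at the origin on the work surface. World frame = base frame: x ahead of the robot, y to its left, z up, the work surface at z = 0. Lengths are in mm, angles in rad, forces in N, time in s.
With the tool pointing down it reaches from about 350 to 800 mm from the base axis. Payload 7.3 kg.
Tool frame: the origin (TCP) lies on the centre line of the jaws, within the pads' length; the fingertips stand 14 mm ahead of it and the grasp point (between the pads) lies 5 mm behind it; z points along the fingers, y is the line along which they close (so a half turn about z gives the same grasp; the last joint's range is limited). The gripper opens to 85 mm and grips with 20 to 120 N. Pads are 22 mm wide; open, the fingers measure 114 mm over their backs; the gripper's body (76 mm by 85 mm) begins 54 mm behind the grasp point. The pads swing forward as they close: fully open they stand 13 mm farther back than shut.
Start: joints at [1.155, 0.342, 1.524, -0, 1.275, -0.146], TCP at [139.917, 506.03, 245.322] pointing down, gripper open.
Joint ranges: [-2.53, 2.53], [-0.77, 2.02], [0.04, 2.7], [-1, 4.14], [0.28, 2.66], [-3.11, 3.11]. Speed limits (rad/s): [2.57, 2.57, 3.14, 3.14, 3.14, 3.14].

## Interface

Orientations are given as a unit quaternion [x, y, z, w].
In Python, from station import robot, imaging, telemetry gives the robot as it stands (robot), with the cameras (imaging) and the readings (telemetry).
- The arm moves only by the tool step_hand, called after "Call:" as name(argument=value, ...), one argument or row to a line, values as JSON. Schema: {"type":"object","properties":{"rows":{"type":"array","items":{"type":"object","properties":{"dx":{"type":"number"},"dy":{"type":"number"},"dz":{"type":"number"},"drx":{"type":"number"},"dry":{"type":"number"},"drz":{"type":"number"},"aperture":{"type":"number"}},"additionalProperties":false,"required":["aperture"]},"minItems":1,"maxItems":20},"grip_n":{"type":"number"},"only":{"type":"string"},"quiet":{"type":"boolean"},"lines":{"type":"string"}},"required":["rows"],"additionalProperties":false}. rows is a list of rows, 1 to 20 of them, each an object with the fields dx, dy, dz (the shift in parts of the range, where 1.0 means 0.8 m), drx, dry, drz (a rotation vector in parts of the range, where 1.0 means 90 degrees), aperture (the opening from 0.0 (shut) to 1.0 (fully open)); a field left out counts as zero (the opening has to be given); each row is the pose to reach, as a shift and turn from the pose commanded when the call began, along the tool's axes at that moment; what a row does not reach only later rows make up. A row lasts 1/8 s, in which the tool goes at most 62.5 mm and 0.188 rad, less where a joint would pass 70% of its speed; a pose out of reach is approached as far as the arm can. The fingers move at their own pace and stop on an object; grip_n is the grip in N (left out, the last holds). Time passes only in rows, so rows that do not move let the fingers close. The tool returns the time, the measured TCP pose, the force, the opening and the grip force at its end. only (a regular expression) keeps the lines of the reply that match it, lines (a string "A,B") keeps lines A to B, and quiet returns only ok. Shift and turn numbers lie between -1 and 1, and a call with a number outside is refused. Input that does not fit is refused with a message, and nothing moves.
- telemetry.observe(): the state, without advancing time (a new reading comes with each control period).
- imaging.camera(name): name is "side" or "top" or "wrist"; returns a dict with "frame" (480x640x3 uint8, blue, green, red), "intrinsics" (3x3 intrinsics, pixels), "rvec" (rotation vector, rad) and "tvec" (3), from world to camera coordinates, as OpenCV has them. Camera axes: x right, y down, z forward; pixel columns grow to the right and rows downward; lengths in mm; the calibration is good to about 2 mm. The wrist camera is an equidistant fisheye: a pixel r from the principal point sees the ray r / f radians off the axis. A picture is of the moment at which its call begins. There is no depth.
- robot.job_done(): hands the job in; it is judged then, once.
The state is a dict: "time_s": time; "joint_pos": joint angles; "joint_vel": joint speeds; "joint_efforts": joint torques, N m; "position": TCP position; "ee_rot": TCP orientation; "contact_force": force on the tool from outside, world axes, zero at the start; "torque": the same for the moment, N m; "finger_gap": opening from 0.0 (shut) to 1.0 (fully open); "gripper_force": force on a finger pad.
Only numpy, scipy, OpenCV 4.12 (cv2) and the standard library are available. Lean on these libraries where they do the work, as an engineer would, in place of code of your own. Each camera call takes 0.05 s, during which the arm holds its last target. There are 200 camera calls.

## Working session

There is one attempt and no reset: what is moved stays moved. The work goes in short steps, Python scripts to look and compute and a tool call to move; the robot and the scene stay as the last step left them, time stands still between calls to the robot, and variables do not carry over. Pictures are saved under pics/ and viewed, at most 10 in all, crops included, and the job is handed in when it is done.

```bash
ls; mkdir -p pics
```

Run:
```python
from station import robot, imaging, telemetry
import cv2
for n in("top","side"):
    c=imaging.camera(n); cv2.imwrite(f"pics/{n}0.png",c["frame"]); print(n,c["intrinsics"],c["rvec"],c["tvec"])
s=telemetry.observe(); print(s["time_s"],s["position"],s["ee_rot"])
```

```text
pics
station.py
top [[540.23465068   0.         323.19433054]
 [  0.         540.23465068 245.14124988]
 [  0.           0.           1.        ]] [ 2.16769799 -2.21230892  0.08936432] [  18.78563506  606.07491781 1429.52965509]
side [[479.41863664   0.         312.86370831]
 [  0.         479.41863664 245.67410792]
 [  0.           0.           1.        ]] [ 0.14038724 -2.93220888  1.00442545] [ 592.06919065   77.62613527 1160.32873101]
0.1 [139.76489534 505.70705988 244.69835652] [ 1.34504046e-01  9.90912802e-01 -6.64758000e-04 -1.95717213e-04]
```

View pics/top0.png

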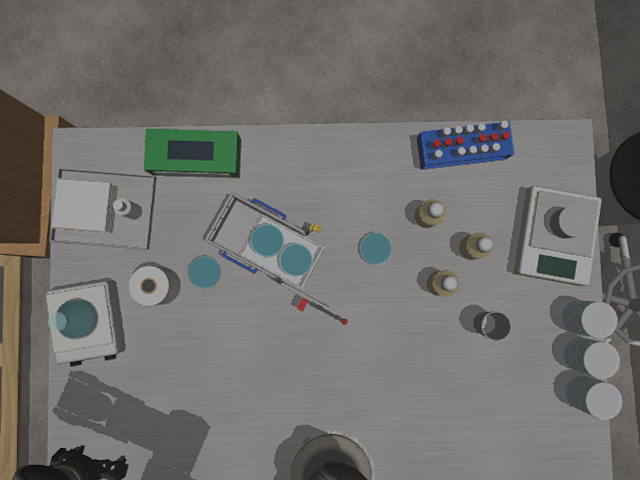

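View pics/side0.png

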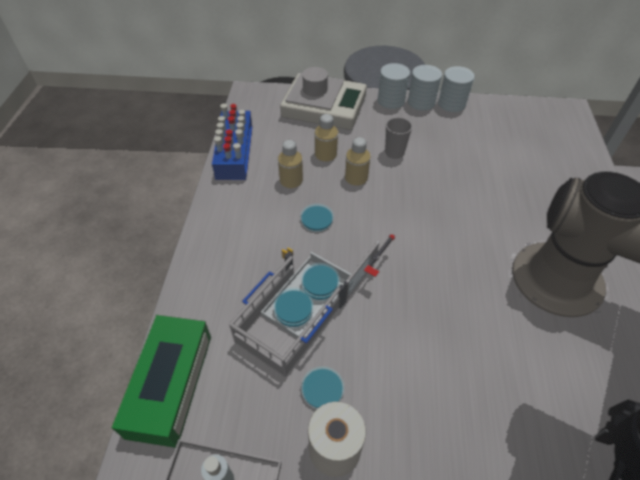

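The top view shows the carrier at around (265,240), with its mouth facing lower right. The catch is yellow at (313,228), the hinge is near (278,280), and the gate runs out to the red ball at (345,322) with the pad at (302,304). In the side view the gate sits at (365,270). I'll zoom in and measure the colours.

Create h.py:
```python
import numpy as np, cv2
from station import robot, imaging, telemetry
from scipy.spatial.transform import Rotation as R
def cam(n): return imaging.camera(n)
def ray(c,uv):
    M=cv2.Rodrigues(np.array(c["rvec"],float))[0]; t=np.array(c["tvec"],float).ravel()
    d=M.T@np.linalg.solve(c["intrinsics"],[uv[0],uv[1],1]); return -M.T@t,d/np.linalg.norm(d)
def onz(c,uv,z):
    o,d=ray(c,uv); return o+d*(z-o[2])/d[2]
def tri(c1,a,c2,b):
    o,d=ray(c1,a);p,e=ray(c2,b); s=np.linalg.lstsq(np.c_[d,-e],p-o,rcond=None)[0]
    return (o+s[0]*d+p+s[1]*e)/2, np.linalg.norm(o+s[0]*d-p-s[1]*e)
def proj(c,P): return cv2.projectPoints(np.array(P,float).reshape(-1,3),np.array(c["rvec"],float),np.array(c["tvec"],float),c["intrinsics"],None)[0].reshape(-1,2)
RNG={"red":[((0,130,90),(8,255,255)),((172,130,90),(180,255,255))],"yel":[((18,130,90),(35,255,255))],"blue":[((85,80,60),(105,255,255))],"bar":[((108,120,60),(125,255,255))]}
def blobs(c,col,box,amin=6):
    h=cv2.cvtColor(c["frame"],cv2.COLOR_BGR2HSV); m=sum(cv2.inRange(h,*r) for r in RNG[col])
    k=np.zeros_like(m); x0,y0,x1,y1=box; k[y0:y1,x0:x1]=m[y0:y1,x0:x1]
    n,_,st,ce=cv2.connectedComponentsWithStats(k); return [(st[i,4],*ce[i].round(1),*st[i,:4]) for i in range(1,n) if st[i,4]>=amin]
```

Run:
```python
from h import *
t=cam("top");s=cam("side")
for n,c,b in(("top",t,(190,180,400,340)),("side",s,(220,200,410,410))):
    for k in RNG: print(n,k,*[tuple(map(float,x)) for x in blobs(c,k,b)],sep="\n  ")
a=cv2.resize(t["frame"][185:330,195:355],None,fx=5,fy=5,interpolation=cv2.INTER_CUBIC)[:,:]
cv2.imwrite("pics/tz.png",cv2.resize(a,(660,598)))
a=s["frame"][225:375,225:405]; cv2.imwrite("pics/sz.png",cv2.resize(a,(720,600),interpolation=cv2.INTER_CUBIC))
```

```text
top
  red
  (74.0, 301.9, 304.0, 297.0, 298.0, 11.0, 13.0)
  (19.0, 344.2, 321.2, 342.0, 319.0, 5.0, 5.0)
top
  yel
  (56.0, 314.4, 227.2, 309.0, 223.0, 12.0, 9.0)
top
  blue
  (739.0, 266.9, 239.8, 252.0, 225.0, 31.0, 31.0)
  (700.0, 375.5, 248.1, 361.0, 234.0, 30.0, 30.0)
  (730.0, 295.6, 259.5, 281.0, 245.0, 31.0, 30.0)
  (724.0, 204.3, 271.9, 190.0, 257.0, 30.0, 31.0)
top
  bar
  (86.0, 269.2, 207.6, 252.0, 199.0, 34.0, 21.0)
  (96.0, 238.3, 262.6, 222.0, 251.0, 35.0, 22.0)
side
  red
  (8.0, 391.9, 236.1, 391.0, 235.0, 3.0, 3.0)
  (74.0, 371.0, 270.4, 365.0, 266.0, 13.0, 10.0)
side
  yel
  (19.0, 286.3, 250.7, 283.0, 249.0, 9.0, 5.0)
side
  blue
  (586.0, 316.5, 217.6, 302.0, 206.0, 30.0, 24.0)
  (1993.0, 305.8, 295.2, 275.0, 265.0, 63.0, 61.0)
  (1145.0, 321.7, 387.2, 303.0, 369.0, 39.0, 38.0)
side
  bar
  (75.0, 256.2, 287.1, 243.0, 273.0, 29.0, 30.0)
  (143.0, 317.2, 325.4, 302.0, 307.0, 30.0, 35.0)
```

View pics/tz.png

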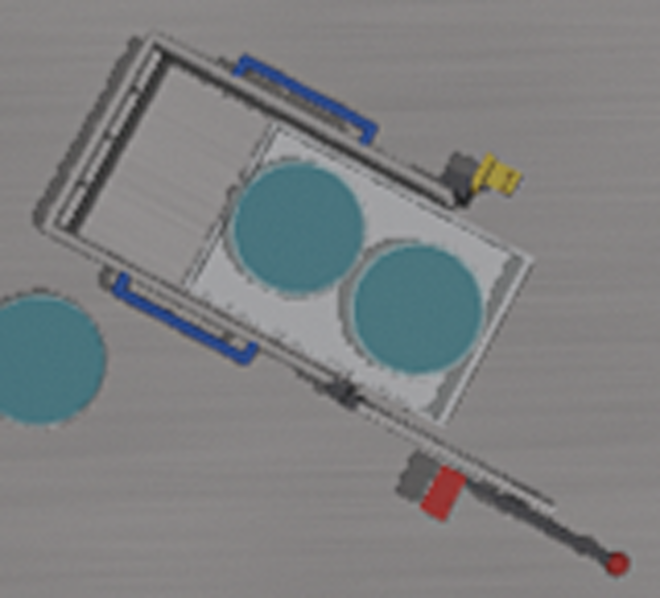

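View pics/sz.png

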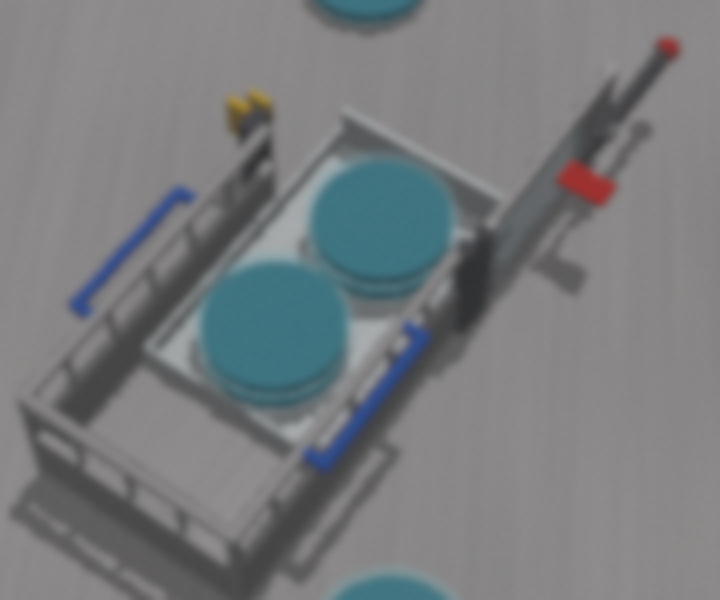

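The top crop (scale 4.125, offset 195,185) shows:
- The rails run at about 29°.
- The tray front wall's top edge goes from (533,260) to (440,422).
- The gate's top edge goes from (345,388) to (550,505), with the pad at (443,493) and the ball at (617,564).
- The catch is at (497,174).

The side crop agrees, and the dishes are flat.

Create pose.py:
```python
from h import *
t=cam("top");s=cam("side")
def Z(u,v,z): return onz(t,(195+u/4.125-.4,185+v/4.125-.4),z)
# yaw from rails, handles
for a,b in(((155,38),(455,205)),((45,225),(340,388))):
    d=Z(*a,50)-Z(*b,50); print("rail yaw",np.arctan2(d[1],d[0]),Z(*a,50).round(1),Z(*b,50).round(1))
a,b=Z(533,260,44),Z(440,422,44); d=b-a; print("tray front",a.round(1),b.round(1),np.linalg.norm(d),"yaw",np.arctan2(-d[0],d[1]),"mid",(a+b)/2)
h1,e1=tri(t,(269.2,207.6),s,(256.2,287.1));h2,e2=tri(t,(238.3,262.6),s,(317.2,325.4)); d=h2-h1
print("handles",h1,e1,h2,e2,np.linalg.norm(d),"yaw",np.arctan2(-d[0],d[1]),"mid",(h1+h2)/2)
print("catch",tri(t,(314.4,227.2),s,(286.3,250.7)),onz(t,(314.4,227.2),60))
print("ball",tri(t,(344.2,321.2),s,(391.9,236.1)),onz(t,(344.2,321.2),60))
print("pad",tri(t,(301.9,304),s,(371,270.4)),onz(t,(301.9,304),67))
a,b=Z(345,388,90),Z(550,505,90); d=b-a; print("gate top",a,b,np.arctan2(d[1],d[0]))
for u in((266.9,239.8),(295.6,259.5)): print("dish",onz(t,u,42))
print("backcorners",Z(155,38,50),Z(45,225,50))
```

```bash
python3 pose.py
```

```text
rail yaw 1.0415703108130154 [745.3 244.8  50. ] [633.9  54.4  50. ]
rail yaw 1.0472427037638716 [626.3 315.9  50. ] [518.7 129.5  50. ]
tray front [598.1   5.2  44. ] [495.8  66.6  44. ] 119.27678340893546 yaw 1.0299738965924619 mid [546.97653519  35.8949408   44.        ]
handles [703.88415591 144.94675651  79.86220805] 3.0280131311712464 [562.32185979 226.09627238  79.1682518 ] 1.3722587230182535 163.1735554017207 yaw 1.0502839040818341 mid [633.10300785 185.52151445  79.51522993]
catch (array([652.58811446,  29.0283768 ,  66.55215953]), np.float64(4.185223739013615)) [651.17585541  28.92937213  60.        ]
ball (array([405.39543261, -43.41963947,  60.62894318]), np.float64(0.5259189621323643)) [405.08864762 -43.43162235  60.        ]
pad (array([452.8924393 ,  65.09348291,  63.49979022]), np.float64(2.1353279137487813)) [451.95332536  65.0382331   67.        ]
gate top [518.22214192 123.39584135  90.        ] [443.7677027   -1.56765675  90.        ] -2.1081288792833606
dish [622.03013387 155.3695601   42.        ]
dish [568.3140449   80.33588509  42.        ]
backcorners [745.30233135 244.80228111  50.        ] [626.30499119 315.85345893  50.        ]
```

Create go.py:
```python
from h import *
O=np.array([631.5,185.,0]); YAW=1.045; HG=np.array([509.5,121.,0])
def fr(a): return R.from_euler("z",a).as_matrix()
def car(x,y,z): return O+fr(YAW)@[x,y,z]
def hin(q,x,y,z,H=HG): return H+fr(YAW-q)@[x,y,z]
def rel(P,psi):
    "shift and turn in present tool axes to P with tool y at world angle psi, pointing down"
    s=telemetry.observe(); T=R.from_quat(s["ee_rot"])
    G=R.from_matrix(np.c_[[np.sin(psi),-np.cos(psi),0],[np.cos(psi),np.sin(psi),0],[0,0,-1]])
    return np.r_[T.inv().apply(np.array(P)-s["position"]).round(1),(T.inv()*G).as_rotvec().round(3)]
```

Run:
```python
from go import *
print(np.linalg.det(np.c_[[0,-1,0],[1,0,0],[0,0,-1]]))
for z in(245,110,40): P=car(-207,0,z); print(P,rel(P,1.045))
t=cam("top")
print("spare a",onz(t,(375.5,248.1),16),"b",onz(t,(204.3,271.9),16))
```

```bash
sed -i 's/\[np.sin(psi),-np.cos(psi),0\]/[-np.sin(psi),np.cos(psi),0]/' go.py
```

Run:
```python
from go import *
for z in(245,110,40): P=car(-207,0,z); print(P,rel(P,1.045))
t=cam("top")
print("spare a",onz(t,(375.5,248.1),16),"b",onz(t,(204.3,271.9),16))
```

```text
[527.60630125   5.96062064 245.        ] [-5.069e+02 -3.785e+02  2.000e-01 -0.000e+00  0.000e+00  2.560e-01]
[527.60630125   5.96062064 110.        ] [-5.070e+02 -3.785e+02  1.352e+02 -0.000e+00  0.000e+00  2.560e-01]
[527.60630125   5.96062064  40.        ] [-5.070e+02 -3.784e+02  2.052e+02 -0.000e+00  0.000e+00  2.560e-01]
spare a [ 595.89940449 -134.54180289   16.        ] b [541.19969011 326.57754091  16.        ]
```

The rows are not in the units I measure in: shifts go in shares of 0.8 m and turns go in shares of 90 degrees. I convert before sending: -507 mm is -0.6338, -490 mm is -0.6125, 0.256 rad is 0.163.

Call:
step_hand(
  rows=[
    {"dx":-0.025,"dy":-0.0188,"aperture":0},
    {"dx":-0.075,"dy":-0.0563,"drz":0.0318,"aperture":0},
    {"dx":-0.1375,"dy":-0.1025,"drz":0.0637,"aperture":0},
    {"dx":-0.2,"dy":-0.15,"drz":0.0955,"aperture":0},
    {"dx":-0.2625,"dy":-0.1963,"drz":0.1273,"aperture":0},
    {"dx":-0.325,"dy":-0.2438,"drz":0.163,"aperture":0},
    {"dx":-0.3875,"dy":-0.29,"drz":0.163,"aperture":0},
    {"dx":-0.45,"dy":-0.3375,"drz":0.163,"aperture":0},
    {"dx":-0.5125,"dy":-0.3838,"drz":0.163,"aperture":0},
    {"dx":-0.5688,"dy":-0.425,"drz":0.163,"aperture":0},
    {"dx":-0.6125,"dy":-0.4575,"drz":0.163,"aperture":0},
    {"dx":-0.6338,"dy":-0.4725,"dz":0.025,"drz":0.163,"aperture":0},
    {"dx":-0.6338,"dy":-0.4725,"dz":0.0625,"drz":0.163,"aperture":0},
    {"dx":-0.6338,"dy":-0.4725,"dz":0.1125,"drz":0.163,"aperture":0},
    {"dx":-0.6338,"dy":-0.4725,"dz":0.1563,"drz":0.163,"aperture":0},
    {"dx":-0.6338,"dy":-0.4725,"dz":0.1563,"drz":0.163,"aperture":0},
  ],
)

```text
time_s: 2.35
position: [526.2, 6.8, 118.2]
ee_rot: [0.26, 0.966, -0.0, -0.003]
contact_force: [-0.2, -0.4, 0.4]
finger_gap: -0.002
gripper_force: 0.0
```

Run:
```python
from go import *
s=telemetry.observe(); print(s["time_s"],s["position"],s["finger_gap"],s["contact_force"])
print(rel(car(-207,0,40),1.045))
w=imaging.camera("wrist"); cv2.imwrite("pics/w1.png",w["frame"])
```

```text
2.35 [526.15891632   6.76026583 118.16135022] -0.0019636809176213797 [-0.23744706 -0.36095144  0.39697141]
[-2.10e+00  2.00e-01  7.82e+01 -2.00e-03 -5.00e-03 -0.00e+00]
```

View pics/w1.png

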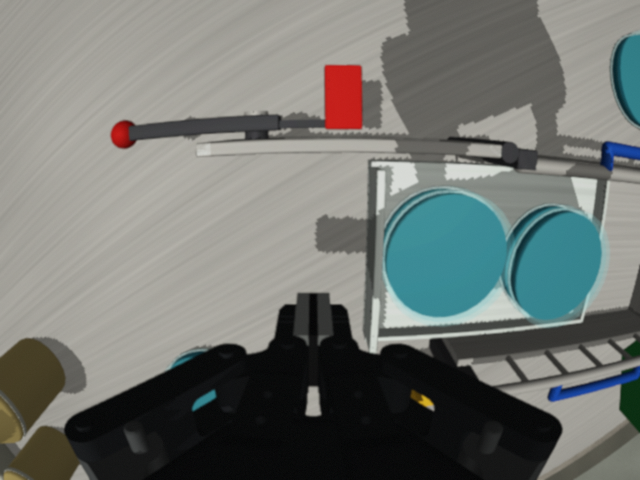

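The wrist view shows the shut fingers at (313,300) with image right as carrier +x. The tray front wall is at x≈372 and the gate's top edge is around y≈147. The way to the wall is clear, so I'll descend and push.

Scaled: 84 mm is 0.105, 81 mm is 0.1013.

Call:
step_hand(
  rows=[
    {"dx":-0.0025,"dz":0.0313,"aperture":0},
    {"dx":-0.0025,"dz":0.0688,"aperture":0},
    {"dx":-0.0025,"dz":0.0975,"aperture":0},
    {"dx":-0.0025,"dy":0.005,"dz":0.0975,"aperture":0},
    {"dx":-0.0025,"dy":0.0125,"dz":0.0975,"aperture":0},
    {"dx":-0.0025,"dy":0.02,"dz":0.0975,"aperture":0},
    {"dx":-0.0025,"dy":0.0263,"dz":0.0975,"aperture":0},
    {"dx":-0.0025,"dy":0.0325,"dz":0.0975,"aperture":0},
    {"dx":-0.0025,"dy":0.0388,"dz":0.0975,"aperture":0},
    {"dx":-0.0025,"dy":0.045,"dz":0.0975,"aperture":0},
    {"dx":-0.0025,"dy":0.0513,"dz":0.0975,"aperture":0},
    {"dx":-0.0025,"dy":0.0575,"dz":0.0975,"aperture":0},
    {"dx":-0.0025,"dy":0.0638,"dz":0.0975,"aperture":0},
    {"dx":-0.0025,"dy":0.07,"dz":0.0975,"aperture":0},
    {"dx":-0.0025,"dy":0.0763,"dz":0.0975,"aperture":0},
    {"dx":-0.0025,"dy":0.0825,"dz":0.0975,"aperture":0},
    {"dx":-0.0025,"dy":0.0888,"dz":0.0975,"aperture":0},
    {"dx":-0.0025,"dy":0.095,"dz":0.0975,"aperture":0},
    {"dx":-0.0025,"dy":0.1013,"dz":0.0975,"aperture":0},
    {"dx":-0.0025,"dy":0.105,"dz":0.0975,"aperture":0},
  ],
)

```text
time_s: 4.9
position: [571.9, 78.6, 42.2]
ee_rot: [0.26, 0.966, 0.0, 0.0]
contact_force: [-3.0, -3.2, 3.2]
finger_gap: 0.004
gripper_force: 2.0
```

Run:
```python
from go import *
s=telemetry.observe(); p=fr(YAW).T@(s["position"]-O); print("car",p, "F car",fr(YAW).T@s["contact_force"])
t=cam("top");cv2.imwrite("pics/t2.png",cv2.resize(t["frame"][185:335,195:355],(640,600),interpolation=cv2.INTER_CUBIC))
```

```text
car [-121.99249334   -1.85150669   42.24958989] F car [-4.2171494   0.98028925  3.17816948]
```

View pics/t2.png

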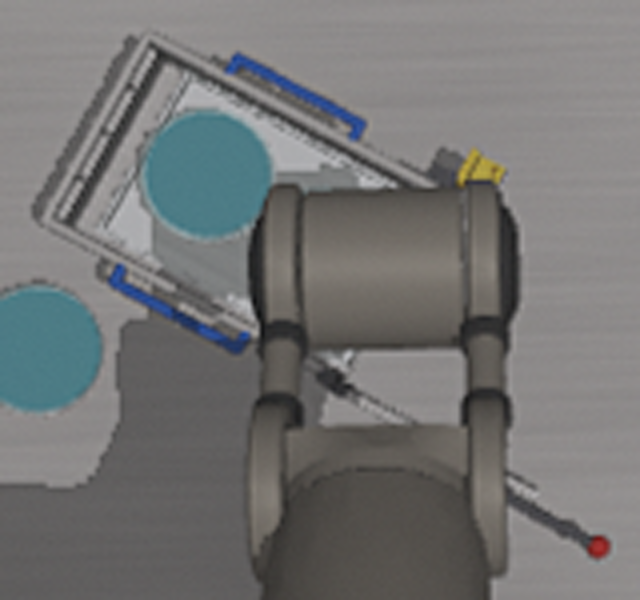

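The tray has slid in evenly, with its back edge running from (185,75) to (105,240), roughly parallel to the carrier's back and about 20 mm short. I'll carry on gently.

Scaled: 19 mm is 0.0238, 18 mm is 0.0225.

Call:
step_hand(
  rows=[
    {"dy":0.005,"aperture":0},
    {"dy":0.01,"aperture":0},
    {"dy":0.0138,"aperture":0},
    {"dy":0.0163,"aperture":0},
    {"dy":0.0188,"aperture":0},
    {"dy":0.0206,"aperture":0},
    {"dy":0.0225,"aperture":0},
    {"dy":0.0238,"aperture":0},
  ],
)

```text
time_s: 5.95
position: [580.2, 93.0, 42.2]
ee_rot: [0.26, 0.966, -0.002, -0.001]
contact_force: [-5.3, -12.9, 5.1]
finger_gap: 0.0
gripper_force: 7.1
```

Run:
```python
from go import *
s=telemetry.observe(); p=fr(YAW).T@(s["position"]-O); print("car",p, "F car",fr(YAW).T@s["contact_force"])
```

```text
car [-105.33709384   -1.84121362   42.17228923] F car [-13.81237124  -1.85750109   5.06070747]
```

Scaled: 2 mm is 0.0025, 1 mm is 0.0013.

Call:
step_hand(
  rows=[
    {"dy":0.0013,"aperture":0},
    {"dy":0.0025,"aperture":0},
    {"dy":0.0025,"aperture":0},
  ],
)

```text
time_s: 6.32
position: [580.5, 93.1, 42.2]
ee_rot: [0.26, 0.966, -0.003, -0.002]
contact_force: [-7.3, -16.9, 7.2]
finger_gap: 0.0
gripper_force: 9.7
```

Run:
```python
from go import *
s=telemetry.observe(); p=fr(YAW).T@(s["position"]-O); print("car",p, "F car",fr(YAW).T@s["contact_force"])
t=cam("side");cv2.imwrite("pics/s3.png",cv2.resize(t["frame"][225:375,225:405],(720,600),interpolation=cv2.INTER_CUBIC))
```

```text
car [-105.08504205   -1.99986069   42.1897414 ] F car [-18.3415874   -2.15899865   7.18411398]
```

View pics/s3.png

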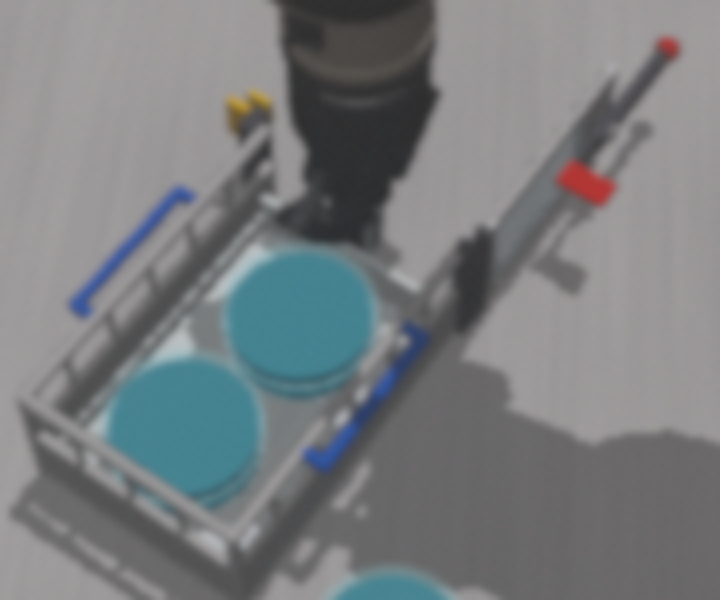

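The tray is home: the force rose to 18 N with no further motion, and the stacks are flat. I'll retreat and go above the thumb pad.

Scaled: -110 mm is -0.1375, -100 mm is -0.125.

Call:
step_hand(
  rows=[
    {"dy":-0.0038,"aperture":0},
    {"dy":-0.0125,"aperture":0},
    {"dy":-0.025,"aperture":0},
    {"dy":-0.0375,"aperture":0},
    {"dy":-0.0375,"dz":-0.025,"aperture":0},
    {"dy":-0.0375,"dz":-0.075,"aperture":0},
    {"dy":-0.0375,"dz":-0.125,"aperture":0},
    {"dy":-0.0375,"dz":-0.1375,"aperture":0},
  ],
)

```text
time_s: 7.38
position: [568.3, 70.2, 155.1]
ee_rot: [0.26, 0.966, 0.001, 0.002]
contact_force: [0.1, -0.1, -0.0]
finger_gap: 0.003
gripper_force: 0.0
```

Run:
```python
from go import *
t=cam("top")
b=blobs(t,"red",(280,280,400,340)); print(b); pad=onz(t,b[0][1:3],67); print(pad)
P=pad.copy(); P[2]=85
print(telemetry.observe()["position"],rel(P,1.056),rel(hin(1.556,-22,-75,85,np.array([509.5,120.3,0])),1.056))
print(cam("side") and [blobs(cam("side"),"blue",(220,200,410,410))])
```

```text
[(np.int32(73), np.float64(302.0), np.float64(303.7), np.int32(297), np.int32(298), np.int32(11), np.int32(12)), (np.int32(19), np.float64(344.2), np.float64(321.2), np.int32(342), np.int32(319), np.int32(5), np.int32(5))]
[452.71793632  64.76652358  67.        ]
[568.12145173  70.23930562 154.8358732 ] [ 9.73e+01 -6.28e+01  6.93e+01  2.00e-03  4.00e-03 -1.10e-02] [ 9.70e+01 -6.16e+01  6.93e+01  2.00e-03  4.00e-03 -1.10e-02]
[[(np.int32(70), np.float64(304.8), np.float64(219.0), np.int32(302), np.int32(212), np.int32(7), np.int32(14)), (np.int32(2053), np.float64(285.9), np.float64(318.1), np.int32(252), np.int32(288), np.int32(66), np.int32(63)), (np.int32(1155), np.float64(321.8), np.float64(387.0), np.int32(303), np.int32(369), np.int32(39), np.int32(38))]]
```

Scaled: 97 mm is 0.1213, 76 mm is 0.095, -0.01 rad is -0.0064.

Call:
step_hand(
  rows=[
    {"dx":0.025,"dy":-0.0163,"aperture":0},
    {"dx":0.06,"dy":-0.0388,"drz":-0.0064,"aperture":0},
    {"dx":0.095,"dy":-0.0613,"drz":-0.0064,"aperture":0},
    {"dx":0.1213,"dy":-0.0775,"drz":-0.0064,"aperture":0},
    {"dx":0.1213,"dy":-0.0775,"dz":0.0188,"drz":-0.0064,"aperture":0},
    {"dx":0.1213,"dy":-0.0775,"dz":0.05,"drz":-0.0064,"aperture":0},
    {"dx":0.1213,"dy":-0.0775,"dz":0.0688,"drz":-0.0064,"aperture":0},
    {"dx":0.1213,"dy":-0.0775,"dz":0.075,"drz":-0.0064,"aperture":0},
    {"dx":0.1213,"dy":-0.0775,"dz":0.08,"drz":-0.0064,"aperture":0},
    {"dx":0.1213,"dy":-0.0775,"dz":0.08,"drz":-0.0064,"aperture":0},
  ],
)

```text
time_s: 8.78
position: [452.1, 65.5, 88.2]
ee_rot: [0.255, 0.967, 0.0, -0.0]
contact_force: [-0.5, 0.7, 0.3]
finger_gap: -0.002
gripper_force: 0.0
```

Run:
```python
from go import *
s=telemetry.observe();print(s["position"],s["contact_force"],rel([452.7,64.8,68],1.056))
w=imaging.camera("wrist"); cv2.imwrite("pics/w4.png",w["frame"][0:480,120:560])
```

```text
[452.13046615  65.48725608  88.18516497] [-0.46229976  0.66643483  0.25354909] [-8.00e-01 -3.00e-01  2.02e+01 -0.00e+00 -0.00e+00 -1.00e-03]
```

View pics/w4.png

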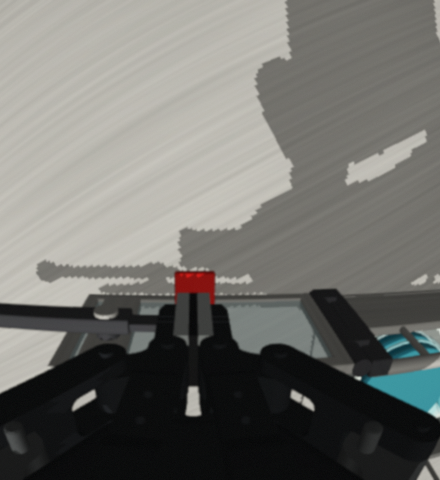

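The fingertips sit centred over the red pad at (195,288), and the bar runs left to the pivot. Next I'll press the pad and then close onto the panel.

Call:
step_hand(
  rows=[
    {"dz":0.0075,"aperture":0},
    {"dz":0.0138,"aperture":0},
    {"dz":0.02,"aperture":0},
    {"dz":0.025,"aperture":0},
    {"dz":0.025,"aperture":0},
    {"dz":0.025,"aperture":0},
  ],
)

```text
time_s: 9.57
position: [452.0, 65.5, 68.3]
ee_rot: [0.255, 0.967, 0.0, -0.0]
contact_force: [-0.5, 0.6, 1.3]
finger_gap: 0.002
gripper_force: 0.4
```

Run:
```python
from go import *
s=telemetry.observe();print(s["position"],s["contact_force"])
t=cam("top");q=cam("side")
b=blobs(t,"red",(310,280,400,340),4); c=blobs(q,"red",(380,220,410,260),3); print(b,c)
if b and c: print(tri(t,b[0][1:3],q,c[0][1:3]))
```

```text
[452.02593634  65.53341477  68.25128941] [-0.53052913  0.59559096  1.30169773]
[(np.int32(21), np.float64(343.0), np.float64(321.0), np.int32(341), np.int32(319), np.int32(5), np.int32(5))] []
```

Create arc.py:
```python
from go import *
import sys
H=np.array([509.5,120.3,0])
def rows(qs,x,y,z):
    for q in qs: print(round(q,2),rel(hin(q,x,y,z,H),YAW-q+np.pi/2).round(2))
def where(q):
    s=telemetry.observe(); print("t",s["time_s"],"hinge-frame",fr(YAW-q).T@(s["position"]-H),"F",(fr(YAW-q).T@s["contact_force"]).round(1),"j6",s["joint_pos"][5])
```

Run:
```python
from arc import *
where(1.556); rows([1.556,1.5,1.4,1.3,1.2,1.1,1.0,.9,.8,.7,.6],-12.5,-75,68)
t=cam("top")
for a in(0,.2,.3,.37,.45):
    P=hin(1.556,-11,-119-74*np.cos(a),60+74*np.sin(a),H); print(a,proj(t,P))
```

```text
t 9.675 hinge-frame [-23.3242243  -75.84545597  68.36454666] F [-0.8 -0.2  0.8] j6 -1.0792674932976947
1.56 [-10.8   0.9   0.4   0.   -0.   -0. ]
1.5 [-15.     0.3    0.4    0.    -0.    -0.06]
1.4 [-22.6   -0.1    0.4    0.    -0.    -0.16]
1.3 [-30.2    0.3    0.4    0.    -0.    -0.26]
1.2 [-37.7    1.4    0.4    0.    -0.    -0.36]
1.1 [-45.1    3.2    0.4    0.    -0.    -0.46]
1.0 [-52.3    5.8    0.4    0.    -0.    -0.56]
0.9 [-59.1    9.1    0.4    0.    -0.    -0.66]
0.8 [-65.6   13.     0.4    0.    -0.    -0.76]
0.7 [-71.7   17.6    0.3    0.    -0.    -0.86]
0.6 [-77.3   22.7    0.3    0.    -0.    -0.96]
0 [[343.90058699 321.03913489]]
0.2 [[343.66683053 321.16159076]]
0.3 [[343.16624111 321.01575266]]
0.37 [[342.66390015 320.83072412]]
0.45 [[341.93839822 320.53593401]]
```

The ball's shift fits a bar lift of about 0.37 rad. Next I'll swing the gate to about 0.6 rad.

Scaled: -77 mm is -0.0963, -71.5 mm is -0.0894, -0.96 rad is -0.6112.

Call:
step_hand(
  rows=[
    {"dx":-0.005,"dy":0.0006,"dz":0.0006,"aperture":0},
    {"dx":-0.01,"dy":0.0013,"dz":0.0006,"aperture":0},
    {"dx":-0.0138,"dy":0.0013,"dz":0.0006,"aperture":0},
    {"dx":-0.0188,"dy":0.0004,"dz":0.0006,"drz":-0.0382,"aperture":0},
    {"dx":-0.0238,"dz":0.0006,"drz":-0.07,"aperture":0},
    {"dx":-0.0288,"dz":0.0006,"drz":-0.1019,"aperture":0},
    {"dx":-0.0331,"dz":0.0006,"drz":-0.1337,"aperture":0},
    {"dx":-0.0375,"dy":0.0004,"dz":0.0006,"drz":-0.1655,"aperture":0},
    {"dx":-0.0425,"dy":0.001,"dz":0.0006,"drz":-0.1974,"aperture":0},
    {"dx":-0.0475,"dy":0.0018,"dz":0.0006,"drz":-0.2292,"aperture":0},
    {"dx":-0.0519,"dy":0.0028,"dz":0.0006,"drz":-0.261,"aperture":0},
    {"dx":-0.0563,"dy":0.004,"dz":0.0006,"drz":-0.2928,"aperture":0},
    {"dx":-0.0613,"dy":0.0056,"dz":0.0006,"drz":-0.3247,"aperture":0},
    {"dx":-0.065,"dy":0.0073,"dz":0.0006,"drz":-0.3565,"aperture":0},
    {"dx":-0.0738,"dy":0.0113,"dz":0.0006,"drz":-0.4202,"aperture":0},
    {"dx":-0.0819,"dy":0.0163,"dz":0.0006,"drz":-0.4838,"aperture":0},
    {"dx":-0.0894,"dy":0.022,"dz":0.0006,"drz":-0.5475,"aperture":0},
    {"dx":-0.0963,"dy":0.0284,"dz":0.0006,"drz":-0.6112,"aperture":0},
    {"dx":-0.0963,"dy":0.0284,"dz":0.0006,"drz":-0.6112,"aperture":0},
  ],
)

```text
time_s: 12.1
position: [531.0, 47.2, 67.8]
ee_rot: [-0.22, 0.976, -0.0, 0.0]
contact_force: [0.7, 0.4, 0.6]
finger_gap: 0.004
gripper_force: 0.3
```

Run:
```python
from arc import *
where(.6); rows([.6,.5,.4,.3,.2,.1,0],-12.5,-75,68)
w=imaging.camera("wrist"); t=cam("top")
f=np.hstack([cv2.resize(w["frame"],(440,330)),cv2.resize(t["frame"][200:330,250:390],(355,330),interpolation=cv2.INTER_CUBIC)])
cv2.imwrite("pics/m5.png",f)
print(blobs(t,"red",(280,220,400,340),3))
```

```text
t 12.1 hinge-frame [-12.07608494 -75.27188833  67.76269321] F [0.8 0.1 0.6] j6 -2.0694594573947986
0.6 [ 0.4  0.3 -0.2 -0.   0.  -0. ]
0.5 [-7.1 -0.6 -0.2 -0.   0.  -0.1]
0.4 [-14.7  -0.7  -0.2  -0.    0.   -0.2]
0.3 [-22.3  -0.   -0.2  -0.    0.   -0.3]
0.2 [-29.8   1.4  -0.2  -0.    0.   -0.4]
0.1 [-37.1   3.5  -0.2  -0.    0.   -0.5]
0 [-44.1   6.4  -0.2  -0.    0.   -0.6]
[(np.int32(21), np.float64(347.0), np.float64(251.0), np.int32(345), np.int32(249), np.int32(5), np.int32(5))]
```

View pics/m5.png

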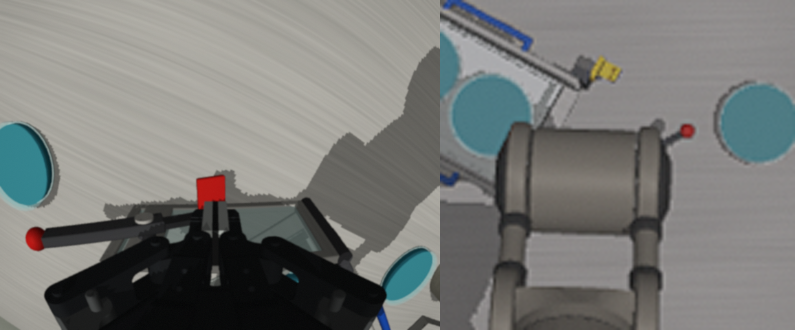

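The gate is following, with the pad at (212,190) still under the fingers and the ball at top pixel (347,251). I'll check the gate angle and bar lift from the ball.

Run:
```python
from arc import *
t=cam("top");s=cam("side"); print(blobs(s,"red",(220,180,410,330),3))
for q in(.5,.55,.6,.65):
  for a in(0,.2,.3,.4):
    P=hin(q,-11,-119-74*np.cos(a),60+74*np.sin(a),H); print(q,a,proj(t,P).round(1),proj(s,P).round(1))
```

```text
[(np.int32(11), np.float64(318.2), np.float64(221.2), np.int32(317), np.int32(220), np.int32(4), np.int32(4))]
0.5 0 [[345.1 246. ]] [[312.6 228.4]]
0.5 0.2 [[344.9 245.9]] [[312.8 225. ]]
0.5 0.3 [[344.5 246.1]] [[313.1 223.6]]
0.5 0.4 [[343.8 246.5]] [[313.5 222.4]]
0.55 0 [[346.9 249.3]] [[316.2 227.3]]
0.55 0.2 [[346.7 249.2]] [[316.5 223.9]]
0.55 0.3 [[346.2 249.4]] [[316.8 222.5]]
0.55 0.4 [[345.5 249.7]] [[317.2 221.4]]
0.6 0 [[348.4 252.6]] [[319.9 226.4]]
0.6 0.2 [[348.2 252.6]] [[320.2 222.9]]
0.6 0.3 [[347.8 252.7]] [[320.5 221.6]]
0.6 0.4 [[347. 253.]] [[320.8 220.4]]
0.65 0 [[349.8 256.1]] [[323.7 225.6]]
0.65 0.2 [[349.6 256. ]] [[323.9 222.2]]
0.65 0.3 [[349.1 256.1]] [[324.2 220.8]]
0.65 0.4 [[348.4 256.4]] [[324.6 219.7]]
```

The ball in both views gives gate ≈0.57 and bar ≈0.35, which clears the striker. I'll continue to shut.

Scaled: -42.5 mm is -0.0531, -40.5 mm is -0.0506, -0.35 rad is -0.2228.

Call:
step_hand(
  rows=[
    {"dx":-0.0044,"dy":-0.0004,"drz":-0.0318,"aperture":0},
    {"dx":-0.0088,"dy":-0.0008,"drz":-0.0637,"aperture":0},
    {"dx":-0.0138,"dy":-0.0009,"drz":-0.0955,"aperture":0},
    {"dx":-0.0184,"dy":-0.0009,"drz":-0.1273,"aperture":0},
    {"dx":-0.0231,"dy":-0.0005,"drz":-0.1592,"aperture":0},
    {"dx":-0.0279,"drz":-0.191,"aperture":0},
    {"dx":-0.0325,"dy":0.0008,"drz":-0.2228,"aperture":0},
    {"dx":-0.0373,"dy":0.0018,"drz":-0.2546,"aperture":0},
    {"dx":-0.0419,"dy":0.003,"drz":-0.2865,"aperture":0},
    {"dx":-0.0463,"dy":0.0044,"drz":-0.3183,"aperture":0},
    {"dx":-0.0506,"dy":0.0061,"drz":-0.3501,"aperture":0},
    {"dx":-0.0531,"dy":0.007,"drz":-0.3692,"aperture":0},
    {"dx":-0.0531,"dy":0.007,"drz":-0.3692,"aperture":0},
  ],
)

```text
time_s: 13.92
position: [566.3, 70.7, 67.8]
ee_rot: [-0.49, 0.872, 0.0, 0.0]
contact_force: [0.6, 0.1, 0.8]
finger_gap: -0.002
gripper_force: 0.3
```

Run:
```python
from arc import *
where(0.02); rows([0.02,0,-.02],-12.5,-75,68)
t=cam("top");s=cam("side"); print([b[:3] for b in blobs(s,"red",(220,180,410,330),3)],[b[:3] for b in blobs(t,"red",(280,180,400,340),3)])
for q in(0,.05,.1):
  for a in(0,.3,.4):
    P=hin(q,-11,-119-74*np.cos(a),60+74*np.sin(a),H); print(q,a,proj(t,P).round(1),proj(s,P).round(1))
```

```text
t 13.925 hinge-frame [-12.92623174 -74.292793    67.81160589] F [ 0.4 -0.5  0.8] j6 -2.6047118785091556
0.02 [-0.4 -0.7 -0.2  0.   0.  -0. ]
0 [-1.9  -0.9  -0.2   0.    0.   -0.02]
-0.02 [-3.4  -1.1  -0.2   0.    0.   -0.04]
[(np.int32(12), np.float64(281.5), np.float64(240.5))] [(np.int32(18), np.float64(320.4), np.float64(220.3))]
0 0 [[320.  219.6]] [[280.6 246.9]]
0 0.3 [[319.4 219.7]] [[281.1 241.8]]
0 0.4 [[318.9 220.3]] [[281.8 240.5]]
0.05 0 [[323.  221.6]] [[283.3 244.4]]
0.05 0.3 [[322.4 221.7]] [[283.8 239.4]]
0.05 0.4 [[321.9 222.3]] [[284.5 238.1]]
0.1 0 [[326.  223.8]] [[286.1 242.1]]
0.1 0.3 [[325.4 223.9]] [[286.7 237.1]]
0.1 0.4 [[324.9 224.4]] [[287.3 235.9]]
```

Nearly shut at about 0.02 rad, with the bar still up. I'll push in small steps until I feel the stop.

Scaled: -4 mm is -0.005, -3 mm is -0.0038, -0.02 rad is -0.0127.

Call:
step_hand(
  rows=[
    {"dx":-0.0013,"drz":-0.0064,"aperture":0},
    {"dx":-0.0025,"drz":-0.0127,"aperture":0},
    {"dx":-0.0038,"drz":-0.0127,"aperture":0},
    {"dx":-0.005,"drz":-0.0127,"aperture":0},
    {"dx":-0.005,"drz":-0.0127,"aperture":0},
  ],
)

```text
time_s: 14.65
position: [567.6, 72.4, 67.8]
ee_rot: [-0.499, 0.867, -0.0, -0.002]
contact_force: [-2.7, -8.4, 4.0]
finger_gap: 0.0
gripper_force: 5.2
```

Run:
```python
from arc import *
where(0)
```

```text
t 14.65 hinge-frame [-12.25569357 -74.27147112  67.79595449] F [-8.6 -1.8  4. ] j6 -2.619200066255276
```

Hard stop felt at 8.6 N. I'll ease the push, then rise straight up so the bar drops into the catch.

Scaled: -180 mm is -0.225, -170 mm is -0.2125.

Call:
step_hand(
  rows=[
    {"dx":0.0016,"aperture":0},
    {"dx":0.0016,"dz":-0.005,"aperture":0},
    {"dx":0.0016,"dz":-0.01,"aperture":0},
    {"dx":0.0016,"dz":-0.015,"aperture":0},
    {"dx":0.0025,"dz":-0.0213,"aperture":0},
    {"dx":0.0063,"dz":-0.03,"aperture":0},
    {"dx":0.01,"dz":-0.0563,"aperture":0},
    {"dx":0.01,"dz":-0.1063,"aperture":0},
    {"dx":0.01,"dz":-0.1625,"aperture":0},
    {"dx":0.0375,"dz":-0.2125,"aperture":0},
    {"dx":0.0875,"dz":-0.225,"aperture":0},
    {"dx":0.1375,"dz":-0.225,"aperture":0},
    {"dx":0.175,"dz":-0.225,"aperture":0},
    {"dx":0.175,"dz":-0.225,"aperture":0},
  ],
)

```text
time_s: 16.4
position: [497.7, -48.1, 248.9]
ee_rot: [-0.498, 0.867, -0.0, 0.001]
contact_force: [0.7, -0.4, -0.3]
finger_gap: 0.002
gripper_force: 0.0
```

Run:
```python
from arc import *
where(0)
t=cam("top");s=cam("side"); print([b[:3] for b in blobs(s,"red",(220,180,410,330),3)],[b[:3] for b in blobs(t,"red",(280,180,400,340),3)])
f=np.hstack([cv2.resize(c["frame"][y:y+130,x:x+110],(400,473),interpolation=cv2.INTER_CUBIC) for c,x,y in((t,235,190),(s,260,210))])
cv2.imwrite("pics/m6.png",f)
```

```text
t 16.4 hinge-frame [-151.54852307  -74.30616009  248.86941907] F [-0.  -0.8 -0.3] j6 -2.862757279456409
[(np.int32(10), np.float64(279.2), np.float64(247.5)), (np.int32(23), np.float64(323.7), np.float64(264.7))] [(np.int32(17), np.float64(319.3), np.float64(218.8)), (np.int32(68), np.float64(302.0), np.float64(260.4))]
```

View pics/m6.png

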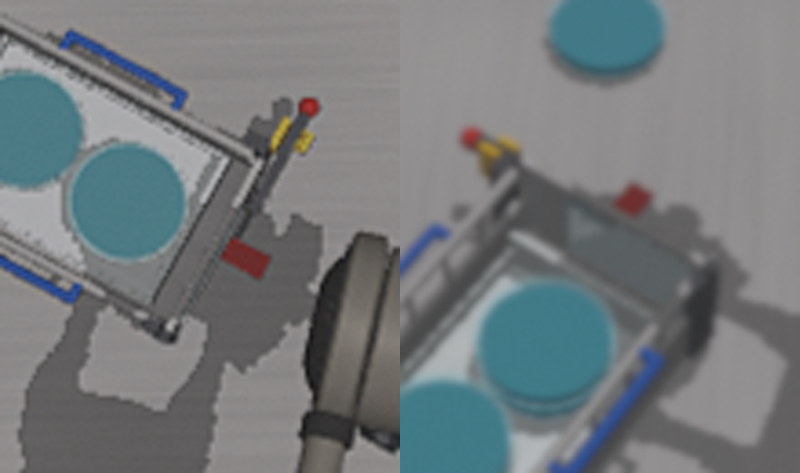

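Left (top view): the bar lies between the catch's two yellow prongs at (290,138), with the ball at (308,107) and the gate flush across the mouth. Right (side view): the ball has dropped to its level position at side pixel (279,247), against a predicted (281,247). The dishes are still stacked and the arm is clear.

```bash
python3 -c "
from station import robot, imaging, telemetry
print(robot.job_done())"
```

```text
the job is handed in; nothing more can be done
None
```

The job is handed in at about 16.5 s of the 51 s allowed: the tray is fully home, the gate is shut with the latch bar down in the catch, the dishes are still stacked flat, and nothing else on the table looked disturbed.

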